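# Slide the current shunt under the probe bridge

## Robot

A 6-joint arm with a two-finger parallel gripper is mounted at the origin on the work surface. World frame = base frame: x ahead of the robot, y to its left, z up, the work surface at z = 0. Lengths are in m, angles in rad, forces in N, time in s.
With the tool pointing down it reaches from about 0.35 to 0.775 m from the base axis. Payload 7.3 kg.
Tool frame: the origin (TCP) lies on the mounting face of the last link; the fingertips stand 178 mm ahead of it and the grasp point (between the pads) lies 159 mm ahead of it (robot.tcp_to_tips is the distance from the TCP to the fingertips, in m); z points along the fingers, y is the direction in which the jaws open and shut (so a half turn about z gives the same grasp; the last joint's range is limited). The gripper opens to 92 mm and grips with 3 to 60 N. Pads are 19 mm wide; open, the fingers measure 130 mm over their backs; the gripper's body (75 mm by 190 mm) begins 47 mm behind the grasp point.
Start: joints at [-1.32, 0.342, 1.524, -0, 1.275, -0.146], TCP at [0.203, -0.484, 0.405] pointing down, gripper open.
Joint ranges: [-2.53, 2.53], [-0.77, 2.02], [0.04, 2.7], [-1, 4.14], [0.28, 2.66], [-3.11, 3.11]. Speed limits (rad/s): [2.57, 2.57, 3.14, 3.14, 3.14, 3.14].

## Interface

Orientations are given as [roll, pitch, yaw] about the fixed x, y, z axes, in that order (R = Rz(yaw) Ry(pitch) Rx(roll)).
In Python, from cell import robot, viewer gives the robot as it stands.
- The arm moves only by the shell command python3 -m creep 'ROWS' [OPENING] [FORCE]. ROWS is JSON, a list that holds one entry, the list of rows, each a list of 6 numbers: the shift along the world's x, y, z in mm, then the turn, a rotation vector about the world's x, y, z in degrees. A call has 1 to 5 rows; each row shifts and turns the pose as measured when the row begins; what a row does not reach is not made up. A row lasts 1/12 s, in which the tool goes at most 41.7 mm and 7.16 degrees, less where a joint would pass 70% of its speed; a pose out of reach is approached as far as the arm can. A call with a gripper value outside its range is refused whole. OPENING is the closure, from -1 (fully open) to 1 (shut), set as the call begins (- or left out, the last holds). The fingers move at their own pace and stop on an object; FORCE is the grip in N (left out, the last holds). Time passes only in rows, so rows that do not move let the fingers close. It gives the time, the measured TCP pose, the force and the opening at its end, in the units of the state.
- robot.observe(): the state, without advancing time (a new reading comes with each control period).
- viewer.read_camera(name): name is "side" or "top"; returns the picture (400x640x3 uint8, blue, green, red); there is no depth.
- viewer.camera_model(name): a dict with "fx", "fy", "cx", "cy" (pixels), "pose" (4x4, takes a point from camera to world coordinates). Camera axes: x right, y up, looking along -z (the intrinsics and any distortion apply to the point x, -y, -z); pixel columns grow to the right and rows downward; lengths in m; the calibration is good to about 2 mm. A picture is of the moment at which its call begins. camera_model takes no time and is no camera call.
- robot.hand_in(): hands the job in, once; it reports no verdict.
The state is a dict: "time": time; "qpos": joint angles; "qvel": joint speeds; "joint_efforts": joint torques, N m; "tool_pos": TCP position; "tool_rot": TCP orientation; "contact_force": force on the tool from outside, world axes, zero at the start; "torque": the same for the moment, N m; "opening": finger opening in m.
Only numpy, scipy, OpenCV 4.12 (cv2) and the standard library are available. Lean on these libraries where they do the work, as an engineer would, in place of code of your own. Each camera call takes 0.05 s, during which the arm holds its last target. There are 200 camera calls.

## Task

Push the flat current shunt (white base with brass end blocks) along the bench with the fingertips, in under the low blue probe bridge, until its leading edge is fully home against the yellow stop. Keep it flat on the bench all the way: do not lift, carry or tip it. Leave the black panel meter, the screwdriver and the brass weight where they stand, and take the fingers away at the end.

Things in the scene. Friction and masses are not known exactly. Their poses are not given: they have to be found in the camera images.
- shunt: Loose current shunt lying flat, 0.4 to 0.8 kg, bench friction about 0.45 to 0.75. White base 140 long (own x), 96 wide (own y), 14 mm high; on it two brass blocks 30 x 74 x 8 mm, 50 mm either side of the middle, screw heads, copper strips; 24 mm high in all. Alike end for end. Origin: centre of the underside. Own x points to the end that goes in first; at the start towards the jig within 15 degrees.
- nose (a point): Middle of the shunt's leading end face, 70 mm along its x from its origin, 12 mm above the bench. Axes as the shunt's.
- tail (a point): Middle of the shunt's trailing end face, 70 mm behind its origin, 7 mm above the bench. Axes as the shunt's.
- jig: Blue test jig, fixed, no floor (the shunt slides on the bench). Own x is the way in, y across; origin on the bench under the bridge's middle. Cheeks 16 mm thick, 27 mm high, x -30 to 70 mm, leave a channel 103 mm wide. Bridge: x -25 to 25, y -67.5 to 67.5 mm, underside 27 mm up (3 mm over the shunt), top 39 mm, brass probes on it up to 54 mm. Home: shunt origin at x = -10 mm.
- mouth (a point): Middle of the bridge's entry edge, at jig x = -25 mm, 12 mm above the bench; axes as the jig's. Before it two aluminium guide plates, 18 mm high, 8 mm thick, flare from the cheeks out to jig x about -70 mm, where the opening is about 138 mm wide. When home, the shunt's trailing end sticks out 55 mm before this edge, at jig x = -80 mm, clear of the guides.
- stop (a point): Middle of the face of the rigid yellow stop bar (20 mm high) that the shunt's leading end must touch, at jig x = 60 mm, 12 mm above the bench. Axes as the jig's.
- meter: Bystander: black panel meter standing upright, loose, 50 x 90 mm (own x, y) and 90 mm high, with a pale dial. Origin: centre of the underside. Stands beside the jig on its own -y side.
- driver: Bystander: screwdriver with a blue handle lying on the bench, loose, 160 mm long along its x. Lies beside the jig on its +y side.
- weight: Bystander: brass knobbed weight, loose, 40 mm across and 56 mm high. Origin: centre of the underside. Stands beyond the stop.
Not all that is in view belongs to the job. Of the things that look like the shunt, take the one that is farthest from the robot's base at the start.

How it is judged:
On the way:
1. the shunt's leading end is under the bridge, between the cheeks (x of nose in the frame of mouth between 0.005 and 0.078 m and y of nose in the frame of mouth between -0.01 and 0.01 m and height (world z) of shunt below 0.004 m), for 0.05 s.
At the end, for the whole second after the job is handed in: The shunt lies flat and at rest under the bridge, its leading end within 4 mm of the yellow stop, within 8 mm of the channel's middle and straight within 0.06 rad (x of nose in the frame of stop between -0.004 and 0.003 m and y of nose in the frame of stop between -0.008 and 0.008 m and angle between the x axis of shunt and the x axis of jig, either way round below 0.06 rad and angle between shunt's own z axis and vertical below 0.03 rad and height (world z) of shunt below 0.004 m and linear speed of shunt below 0.01 m/s); the robot touches nothing.
It fails at once if the shunt is lifted off the bench (6 mm or more) (height (world z) of shunt above 0.006 m).
It fails at once if the shunt is tipped by more than 0.1 rad (angle between shunt's own z axis and vertical above 0.1 rad).
It fails at once if the black panel meter is moved by more than 15 mm (distance of meter from where it was at the start of the episode above 0.015 m).
It fails at once if the screwdriver is moved by more than 15 mm (distance of driver from where it was at the start of the episode above 0.015 m).
It fails at once if the brass weight is moved by more than 15 mm (distance of weight from where it was at the start of the episode above 0.015 m).
It also fails if it takes over 54 s, if anything falls off the work surface, if the arm or the gripper's body presses on something with over 40 N, if the wrist force passes 120 N, or if a joint passes its speed limit or range.

## Working session

There is one attempt and no reset: what is moved stays moved. The work goes in short steps, Python scripts to look and compute and a shell command to move; the robot and the scene stay as the last step left them, time stands still between calls to the robot, and variables do not carry over. Pictures are saved under pics/ and viewed, about 8 in all and at most 12, crops included, and the job is handed in when it is done.

```bash
mkdir -p pics
cat > h.py <<'E'
import numpy as np,cv2
from cell import robot,viewer
def snap(n,f):
    im=viewer.read_camera(n); cv2.imwrite('pics/'+f,im); return im
def world(n,u,v,z):
    m=viewer.camera_model(n);P=np.array(m['pose'])
    d=P[:3,:3]@np.array([(u-m['cx'])/m['fx'],-(v-m['cy'])/m['fy'],-1.]);o=P[:3,3]
    return o+d*(z-o[2])/d[2]
def pix(n,p):
    m=viewer.camera_model(n);P=np.array(m['pose']);c=P[:3,:3].T@(np.array(p)-P[:3,3])
    return m['cx']+m['fx']*c[0]/-c[2], m['cy']-m['fy']*c[1]/-c[2]
E
python3 - <<'E'
from h import *
a=snap('top','top0.png');b=snap('side','side0.png')
for n in('top','side'):print(viewer.camera_model(n))
print(robot.observe())
E
```

```text
{'fx': 414.3546484664751, 'fy': 414.3546484664751, 'cx': 322.05730355007427, 'cy': 204.48135577011746, 'pose': array([[ 0.00313323,  0.99542589, -0.09548555,  0.3200418 ],
       [-0.99998784,  0.0027553 , -0.00408957, -0.02941392],
       [-0.00380778,  0.0954972 ,  0.99542242,  1.15623052],
       [ 0.        ,  0.        ,  0.        ,  1.        ]])}
{'fx': 372.4529921075963, 'fy': 372.4529921075963, 'cx': 320.69310987688283, 'cy': 203.07368949486926, 'pose': array([[-0.96079227,  0.15723331, -0.22837668,  0.16351091],
       [-0.27722544, -0.55939607,  0.78116714,  0.88370116],
       [-0.00492752,  0.81385117,  0.58105249,  0.72566978],
       [ 0.        ,  0.        ,  0.        ,  1.        ]])}
{'time': 0.1, 'qpos': array([-1.31999538e+00,  3.42673854e-01,  1.52491725e+00, -2.09559707e-05,
        1.27538974e+00, -1.46001688e-01]), 'qvel': array([-0.00117145, -0.00388214, -0.00114116, -0.00065468,  0.00042122,
        0.0001683 ]), 'joint_efforts': array([ 1.39038126e-03, -4.32003307e+01, -2.44694817e+01,  7.19160866e-02,
        5.26016636e-02, -4.74628132e-05]), 'tool_pos': array([ 0.20288595, -0.48408934,  0.40410497]), 'tool_rot': array([-3.14021632e+00, -1.82131241e-04,  3.96808626e-01]), 'contact_force': array([ 0.02752064,  0.27333654, -0.12422059]), 'torque': array([0.04127914, 0.02965124, 0.019699  ]), 'opening': 0.09179406972116856}
```

View pics/top0.png

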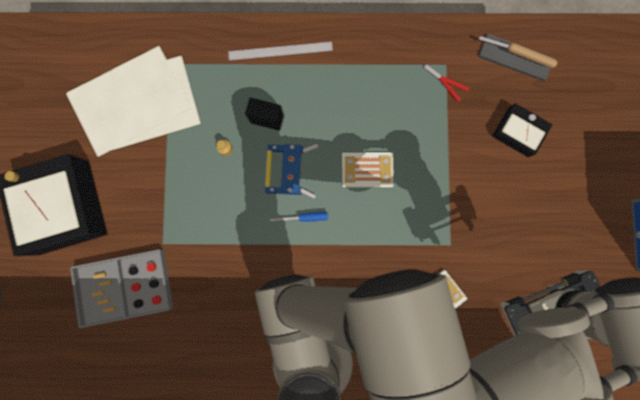

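View pics/side0.png

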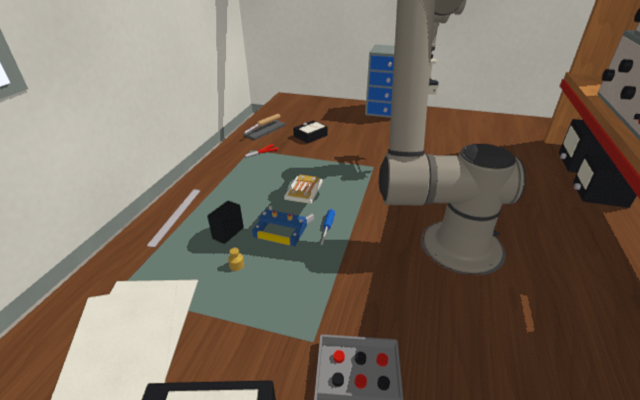

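The top view shows two shunt-like things: A at (368,170) on the mat, and B at (452,290), half hidden under the arm and nearer the base. A is farther away and lies in line with the jig at (285,170), so it fits. I'll confirm it in an enlarged crop.

Run:
```python
from h import *
a=cv2.imread('pics/top0.png')
c=cv2.resize(a[85:235,210:410],None,fx=4,fy=4,interpolation=cv2.INTER_CUBIC);cv2.imwrite('pics/c0.png',c)
print(world('top',368,170,.014),world('top',452,290,.014),world('top',285,170,.03))
```

```text
[ 0.52662348 -0.15261822  0.014     ] [ 0.19756365 -0.37790481  0.014     ] [0.52317108 0.07754802 0.03      ]
```

View pics/c0.png

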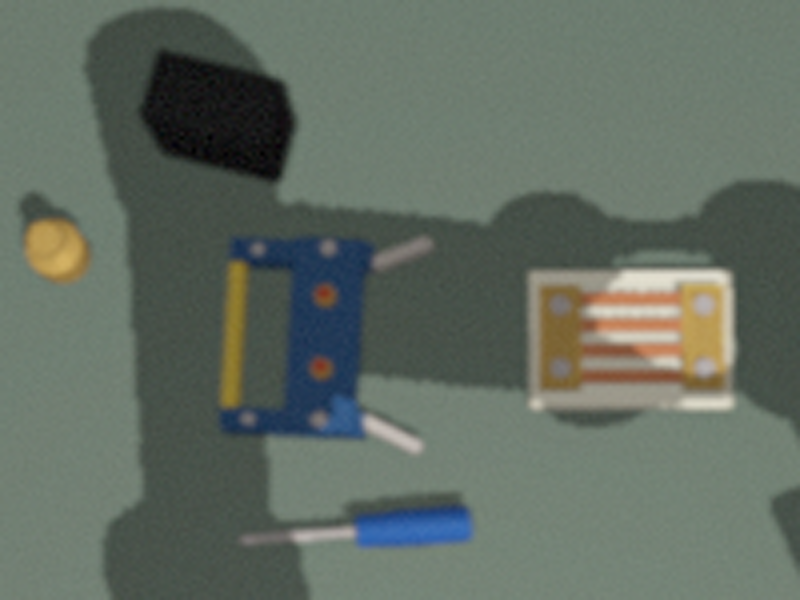

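The crop shows A is the described shunt: white base with corners at (529,270), (732,270), (734,408) and (529,409), brass blocks and copper strips. The jig's stop is on the left with the mouth facing right. The meter is above it, the driver below and the weight beyond the stop.

```bash
cat >> h.py <<'E'
def cr(x,y,z,x0=210,y0=85,s=4,n='top'): return world(n,x0+(x+.5)/s-.5,y0+(y+.5)/s-.5,z)
E
python3 - <<'E'
from h import *
np.set_printoptions(precision=4,suppress=True)
S=np.array([cr(*p,.014) for p in[(529,270),(732,270),(734,408),(529,409)]])[:,:2]
TL,TR,BR,BL=S; print('shunt c',S.mean(0),'len',np.linalg.norm(TL-TR),np.linalg.norm(BL-BR),'wid',np.linalg.norm(TL-BL),np.linalg.norm(TR-BR))
d=(TL+BL-TR-BR);print('yaw',np.degrees(np.arctan2(d[1],d[0])))
J=np.array([cr(*p) for p in[(232,238,.027),(222,432,.027),(372,242,.039),(362,437,.039),(247,262,.02),(240,408,.02),(292,268,.039),(287,408,.039)]])[:,:2]
print(J)
w=[J[0]-J[1],J[2]-J[3],J[4]-J[5]]
for a in w: print(np.linalg.norm(a),'jig yaw',np.degrees(np.arctan2(a[1],a[0]))+90)
d=(J[0]+J[1]-J[2]-J[3])/2;print('back-front',np.linalg.norm(d),np.degrees(np.arctan2(d[1],d[0])))
print('mids back,front,stop',(J[0]+J[1])/2,(J[2]+J[3])/2,(J[4]+J[5])/2)
for p in[(160,50,.09),(285,85,.09),(295,120,.0),(278,180,0),(165,152,0),(242,540,.005),(470,525,.015),(432,243,.018),(422,447,.018)]:print(p,cr(*p))
E
```

```text
shunt c [ 0.5284 -0.1509] len 0.14214890277678388 0.14240280038665798 wid 0.09824538999468341 0.09749733813672401
yaw 90.28093121015924
[[0.5964 0.127 ]
 [0.4606 0.1317]
 [0.5909 0.0291]
 [0.456  0.0348]
 [0.5811 0.1172]
 [0.4783 0.1205]
 [0.5726 0.0838]
 [0.4757 0.086 ]]
0.13582127782504272 jig yaw 87.99934934605496
0.13499920666036686 jig yaw 87.55274209749055
0.10283460969392279 jig yaw 88.14851327779172
back-front 0.09752043262576397 87.00675001808631
mids back,front,stop [0.5285 0.1293] [0.5234 0.032 ] [0.5297 0.1189]
(160, 50, 0.09) [0.7079 0.168  0.09  ]
(285, 85, 0.09) [0.6842 0.0848 0.09  ]
(295, 120, 0.0) [0.6892 0.0869 0.    ]
(278, 180, 0) [0.6452 0.0985 0.    ]
(165, 152, 0) [0.6655 0.1796 0.    ]
(242, 540, 0.005) [0.3877 0.1197 0.005 ]
(470, 525, 0.015) [ 0.398  -0.0388  0.015 ]
(432, 243, 0.018) [ 0.5953 -0.0118  0.018 ]
(422, 447, 0.018) [ 0.4517 -0.0055  0.018 ]
```

```bash
python3 -m creep '[[[33,23,0,0,0,6.8],[33,23,0,0,0,6.8],[33,23,0,0,0,6.8],[33,23,0,0,0,6.8],[33,23,0,0,0,6.8]]]' -0.1 20; python3 -m creep '[[[33,23,0,0,0,6.8],[33,23,0,0,0,6.8],[33,23,0,0,0,6.8],[33,23,0,0,0,6.8],[0,0,0,0,0,0]]]'
```

```text
time: 0.52
tool_pos: [0.3667, -0.3693, 0.4017]
tool_rot: [-3.137, 0.002, 0.998]
contact_force: [0.7, -0.4, 0.4]
opening: 0.0627
time: 0.93
tool_pos: [0.5068, -0.2677, 0.3999]
tool_rot: [-3.136, -0.002, 1.508]
contact_force: [-2.0, -0.3, 1.0]
opening: 0.0504
```

```bash
python3 -m creep '[[[22,16,-35,0,0,3.9],[0,0,-40,0,0,0],[0,0,-40,0,0,0],[0,0,-40,0,0,0],[0,0,-30,0,0,0]]]'; python3 -m creep '[[[0,0,-12,0,0,0],[0,0,0,0,0,0]]]'
```

```text
time: 1.35
tool_pos: [0.5285, -0.2515, 0.2209]
tool_rot: [3.132, 0.009, 1.585]
contact_force: [-0.0, 0.8, 0.6]
opening: 0.0507
time: 1.52
tool_pos: [0.5256, -0.2502, 0.2004]
tool_rot: [-3.139, 0.001, 1.583]
contact_force: [0.1, 0.3, -0.8]
opening: 0.0508
```

```bash
python3 -m creep '[[[3,0,-10,0,0,-0.4],[0,0,-6,0,0,0],[0,0,0,0,0,0]]]'
python3 - <<'E'
from h import *
a=snap('top','top1.png');b=snap('side','side1.png')
c=cv2.resize(a[85:235,260:460],None,fx=4,fy=4,interpolation=cv2.INTER_CUBIC)
cv2.imwrite('pics/c1.png',c)
cv2.imwrite('pics/s1.png',cv2.resize(b[130:280,200:400],None,fx=4,fy=4,interpolation=cv2.INTER_CUBIC))
E
```

```text
time: 1.77
tool_pos: [0.5286, -0.2511, 0.1836]
tool_rot: [-3.138, 0.001, 1.574]
contact_force: [0.3, -0.0, -0.1]
opening: 0.0505
```

View pics/s1.png

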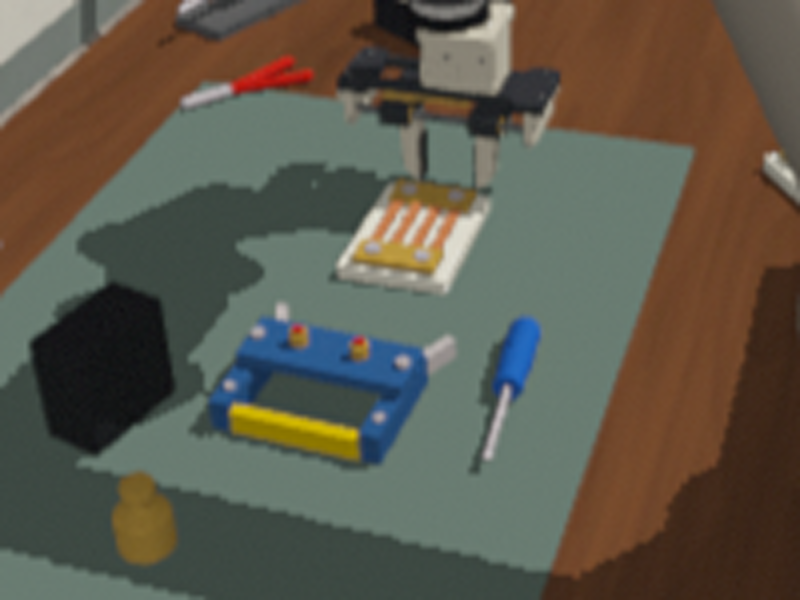

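The side crop shows the fingers at (418,165) and (485,170), standing behind the shunt's tail and about centred on it. Its nose edge runs from (338,270) to (445,285), and the way to the jig is free. Next I'll cross-check the positions with this camera.

Run:
```python
from h import *
np.set_printoptions(precision=4,suppress=True)
k=dict(x0=200,y0=130,n='side')
for l,p in dict(noseL=(338,270,.014),noseR=(446,286,.014),tailR=(493,202,.014),stopbackL=(231,407,.02),stopbackR=(361,433,.02),brFL=(262,319,.039),brFR=(428,352,.039)).items(): print(l,cr(*p,**k))
```

```text
noseL [ 0.5713 -0.0729  0.014 ]
noseR [ 0.4768 -0.0752  0.014 ]
tailR [ 0.4751 -0.2118  0.014 ]
stopbackL [0.5809 0.1237 0.02  ]
stopbackR [0.4786 0.1251 0.02  ]
brFL [0.5901 0.0395 0.039 ]
brFR [0.4533 0.0444 0.039 ]
```

```bash
python3 -m creep '[[[0,8,0,0,0,0],[0,8,0,0,0,0],[0,6,0,0,0,0],[0,6,0,0,0,0],[0,6,0,0,0,0]]]'; python3 -m creep '[[[-0.7,7,0,0,0,-0.2],[-0.7,7,0,0,0,-0.2],[-0.7,7,0,0,0,-0.2],[-0.7,7,0,0,0,-0.2],[-0.7,7,0,0,0,-0.2]]]'; python3 -m creep '[[[-0.7,7,0,0,0,-0.2],[-0.7,7,0,0,0,-0.2],[-0.7,7,0,0,0,-0.2],[-0.7,7,0,0,0,-0.2],[0,0,0,0,0,0]]]'
```

```text
time: 2.28
tool_pos: [0.5297, -0.216, 0.1886]
tool_rot: [3.137, 0.007, 1.573]
contact_force: [0.6, -2.4, -1.7]
opening: 0.0506
time: 2.7
tool_pos: [0.526, -0.1772, 0.189]
tool_rot: [3.136, 0.008, 1.555]
contact_force: [-0.3, -1.7, -1.7]
opening: 0.0506
time: 3.12
tool_pos: [0.5227, -0.1446, 0.189]
tool_rot: [3.136, 0.008, 1.54]
contact_force: [0.4, -0.4, 0.0]
opening: 0.0509
```

The tool has risen 5 mm, so I'll lower it while stationary and take a look.

```bash
python3 -m creep '[[[0,0,-4,0,0,0],[0,0,0,0,0,0]]]'
python3 - <<'E'
from h import *
a=snap('top','top2.png');b=snap('side','side2.png')
c=np.vstack([cv2.resize(im,(800,300) ,interpolation=cv2.INTER_CUBIC) for im in (a[125:215,245:485],b[160:250,220:460])])
cv2.imwrite('pics/c2.png',c)
E
```

```text
time: 3.28
tool_pos: [0.5231, -0.1444, 0.1856]
tool_rot: [3.134, 0.009, 1.541]
contact_force: [-0.6, -1.6, -1.0]
opening: 0.0504
```

View pics/c2.png

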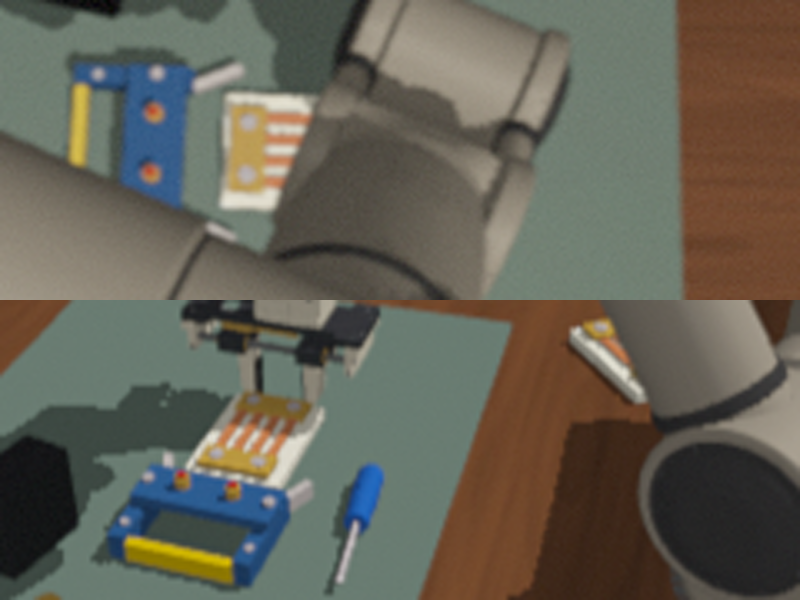

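The shunt's nose edge, from (226,94) to (221,207) in the top half, is just inside the guides ahead of the bridge and looks parallel to it. It lies flat.

Run:
```python
from h import *
np.set_printoptions(precision=4,suppress=True)
k=dict(x0=245,y0=125,s=10/3)
a,b=cr(226,94,.014,**k),cr(221,207,.014,**k);d=a-b
print(a,b,(a+b)/2,np.linalg.norm(d),np.degrees(np.arctan2(d[1],d[0]))+90)
e=((a+b)/2)[:2]-[.5258,.0585];t=np.radians(87.7);x=np.array([np.cos(t),np.sin(t)]);print('jig x,y of nose',e@x, e@[-x[1],x[0]])
c=cr(192,66,.039,**k);e=c[:2]-[.5258,.0585];print(c,e@x,e@[-x[1],x[0]])
```

```text
[0.5749 0.0027 0.014 ] [0.4791 0.0063 0.014 ] [0.527  0.0045 0.014 ] 0.09593400416319081 87.81396451691005
jig x,y of nose -0.05391439021494049 -0.0033604129880330544
[0.5927 0.0301 0.039 ] -0.02567632658478186 -0.0680331330798053
```

```bash
python3 -m creep '[[[-0.8,7,-1,0,0,-0.1],[-0.8,7,-0.5,0,0,-0.1],[-0.8,7,-0.5,0,0,-0.1],[-0.5,7,-0.5,0,0,-0.1],[0,6,-0.5,0,0,0]]]'; python3 -m creep '[[[0.2,6,-0.5,0,0,0],[0.2,6,-0.5,0,0,0],[0,0,0,0,0,0]]]'
python3 - <<'E'
from h import *
a=snap('top','top3.png');b=snap('side','side3.png')
c=np.vstack([cv2.resize(im,(800,300) ,interpolation=cv2.INTER_CUBIC) for im in (a[125:200,240:440],b[175:250,220:420])])
cv2.imwrite('pics/c3.png',c)
E
```

```text
time: 3.8
tool_pos: [0.5221, -0.1151, 0.1853]
tool_rot: [3.125, 0.017, 1.53]
contact_force: [-3.7, -12.4, 3.8]
opening: 0.0506
time: 4.05
tool_pos: [0.5225, -0.1044, 0.1854]
tool_rot: [3.124, 0.021, 1.532]
contact_force: [-0.1, 0.5, -0.3]
opening: 0.0502
```

View pics/c3.png

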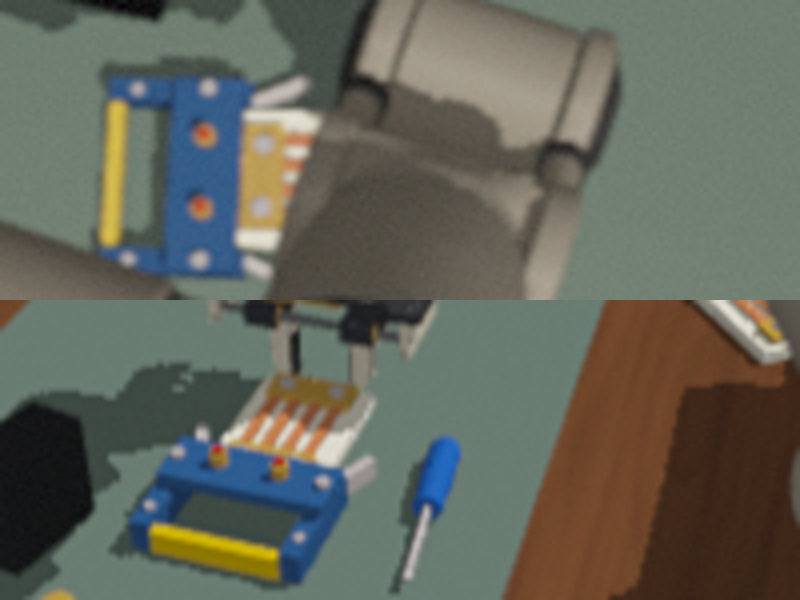

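The shunt's nose is under the bridge and its sides, at rows 110 and 248, are centred between the jig's outer edges at 80 and 277. The tool has tilted about 1.5°, so I'll correct that while pushing on.

```bash
python3 -m creep '[[[0.9,5,-0.5,0.3,0.25,0],[0.9,6,-0.5,0.3,0.25,0],[0.9,6,-0.5,0.3,0.25,0],[0.9,6,-0.5,0.3,0.25,0],[0.2,6,-0.5,0,0,0]]]'; python3 -m creep '[[[0.2,6,-0.5,0,0,0],[0.2,6,-0.5,0,0,0],[0.2,6,-0.5,0,0,0],[0.2,6,-0.5,0,0,0],[0,0,0,0,0,0]]]'
```

```text
time: 4.57
tool_pos: [0.5267, -0.0804, 0.1844]
tool_rot: [-3.141, 0.008, 1.533]
contact_force: [-2.9, -10.6, 7.3]
opening: 0.0505
time: 4.98
tool_pos: [0.5275, -0.0608, 0.1845]
tool_rot: [-3.14, 0.017, 1.536]
contact_force: [0.2, 0.7, -0.2]
opening: 0.0505
```

```bash
python3 -m creep '[[[0.2,6,-0.5,0.3,0,0],[0.2,6,-0.5,0.3,0,0],[0.2,6,-0.5,0.3,0,0],[0.2,5,-0.5,0.1,0,0]]]';  python3 -m creep '[[[0.1,4,-0.3,0,0,0],[0.1,4,-0.3,0,0,0],[0.1,3,-0.3,0,0,0],[0,0,0,0,0,0]]]'
python3 - <<'E'
from h import *
a=snap('top','top4.png');b=snap('side','side4.png')
c=np.vstack([cv2.resize(im,(800,300) ,interpolation=cv2.INTER_CUBIC) for im in (a[130:190,240:400],b[185:245,230:390])])
cv2.imwrite('pics/c4.png',c)
E
```

```text
time: 5.32
tool_pos: [0.5285, -0.0422, 0.1843]
tool_rot: [-3.14, 0.006, 1.538]
contact_force: [-3.4, -10.7, 7.4]
opening: 0.0502
time: 5.65
tool_pos: [0.5288, -0.0339, 0.1844]
tool_rot: [-3.139, 0.01, 1.538]
contact_force: [0.5, 0.9, -0.2]
opening: 0.0507
```

View pics/c4.png

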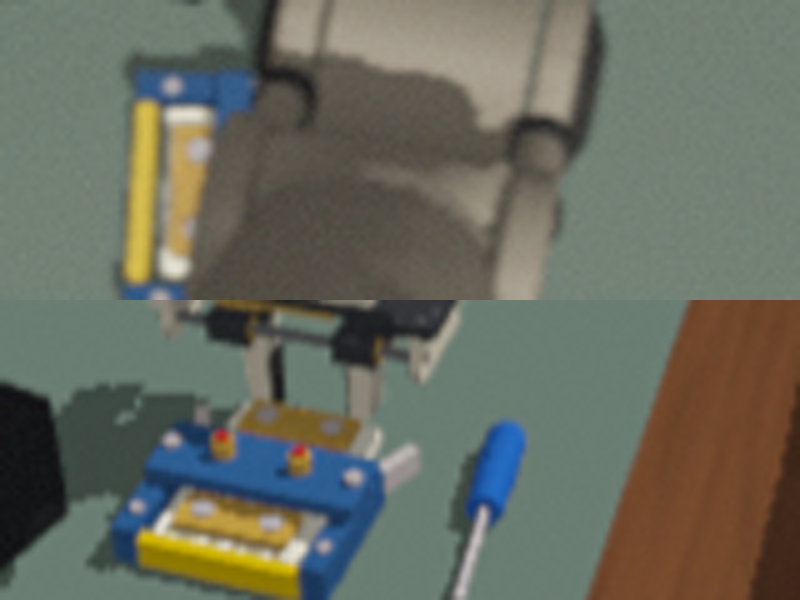

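The nose, at column 162 in the top half, is a few mm short of the stop face at about 157. The shunt is centred, so I'll push gently until I see a reaction.

```bash
for i in 1; do python3 -m creep '[[[0.1,3,-0.3,0,0,0],[0.1,3,-0.3,0,0,0]]]'; python3 -m creep '[[[0.1,3,-0.3,0,0,0]]]'; python3 -m creep '[[[0.1,3,-0.3,0,0,0]]]'; python3 -m creep '[[[0.1,3,-0.3,0,0,0]]]'; done
```

```text
time: 5.92
tool_pos: [0.5291, -0.0297, 0.1842]
tool_rot: [-3.139, 0.013, 1.539]
contact_force: [-3.2, -11.0, 7.4]
opening: 0.0504
time: 6.0
tool_pos: [0.5291, -0.0276, 0.1842]
tool_rot: [-3.139, 0.015, 1.54]
contact_force: [-2.8, -9.4, 4.7]
opening: 0.0502
time: 6.08
tool_pos: [0.5292, -0.0259, 0.1842]
tool_rot: [-3.139, 0.018, 1.54]
contact_force: [-4.9, -20.6, 5.1]
opening: 0.0503
time: 6.17
tool_pos: [0.5293, -0.0251, 0.1843]
tool_rot: [-3.138, 0.022, 1.542]
contact_force: [-4.4, -25.5, 4.2]
opening: 0.0506
```

The force has risen from about 11 to 25 N and the motion has stalled, so the shunt is at the stop. I'll press a little more, then back off and look.

```bash
python3 -m creep '[[[0,3,0,0,0,0],[0,3,0,0,0,0]]]'; python3 -m creep '[[[0,-4,0,0,0,0],[0,-10,0,0,0,0],[0,-15,0,0,0,0],[0,-20,0,0,0,0],[0,-20,20,0,0,0]]]'; python3 -m creep '[[[0,-20,40,0,0,0],[0,-30,25,0,0,0],[0,-40,0,0,0,0],[0,-40,0,0,0,0],[0,-40,0,0,0,0]]]'; python3 -m creep '[[[0,-40,0,0,0,0],[0,-40,0,0,0,0],[0,0,0,0,0,0]]]'
python3 - <<'E'
from h import *
a=snap('top','top5.png');b=snap('side','side5.png')
c=np.vstack([cv2.resize(im,(800,300) ,interpolation=cv2.INTER_CUBIC) for im in (a[135:210,240:440],b[185:245,230:390])])
cv2.imwrite('pics/c5.png',c)
E
```

```text
time: 6.33
tool_pos: [0.5292, -0.0237, 0.1844]
tool_rot: [-3.138, 0.03, 1.542]
contact_force: [-1.5, -17.4, 0.3]
opening: 0.0506
time: 6.75
tool_pos: [0.5275, -0.0926, 0.2004]
tool_rot: [-3.129, 0.025, 1.546]
contact_force: [0.0, 0.3, -0.7]
opening: 0.0505
time: 7.17
tool_pos: [0.5271, -0.2658, 0.2703]
tool_rot: [-3.131, 0.021, 1.552]
contact_force: [1.4, 0.6, -0.5]
opening: 0.0506
time: 7.42
tool_pos: [0.5252, -0.3564, 0.2705]
tool_rot: [-3.135, 0.022, 1.547]
contact_force: [-1.3, 1.2, 0.4]
opening: 0.0502
```

View pics/c5.png

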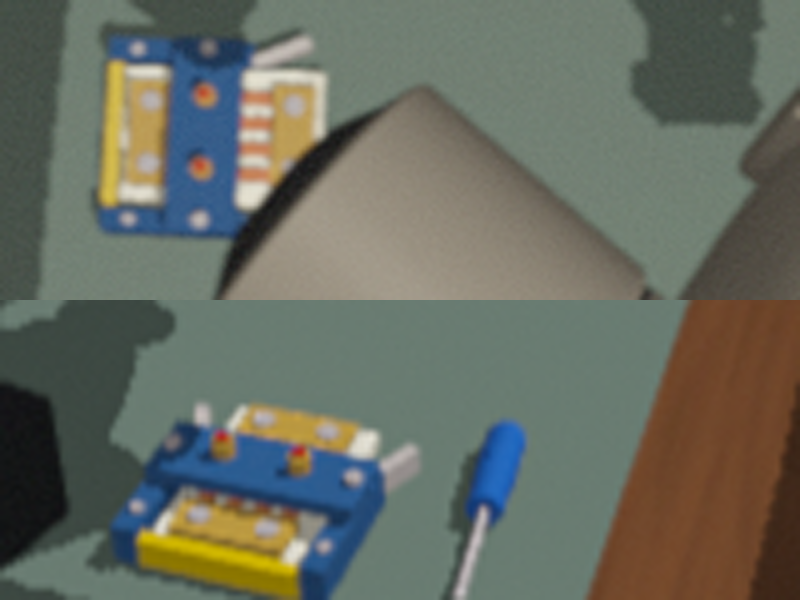

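The fingers are clear. The shunt sits in the jig, and its nose meets the yellow bar at columns 118-124. The gap needs a closer look.

Run:
```python
from h import *
ims=[viewer.read_camera('top').astype(float) for _ in range(6)]; a=np.mean(ims,0).astype(np.uint8)
ims=[viewer.read_camera('side').astype(float) for _ in range(6)]; b=np.mean(ims,0).astype(np.uint8)
cv2.imwrite('pics/c6.png',np.hstack([cv2.resize(a[138:198,260:300],(400,600),interpolation=cv2.INTER_CUBIC),cv2.resize(b[210:250,250:300],(400,320),interpolation=cv2.INTER_CUBIC).copy() if 0 else cv2.resize(b[190:250,252:292],(400,600),interpolation=cv2.INTER_CUBIC)]))
cv2.imwrite('pics/t6raw.png',a)
# predicted pixels: shunt nose edge (z .014) given gap g, stop face top edge z .02
x=np.array([.0401,.9992,0]);o=np.array([.5258,.0585,0])
for g in(0,2,4):
  n=pix('top',o+x*(.06-g/1e3)+[0,0,.014]);s=pix('top',o+x*.06+[0,0,.02]);s2=pix('side',o+x*.06+[0,0,.02]);n2=pix('side',o+x*(.06-g/1e3)+[0,0,.014])
  print(g,'top dcol',n[0]-s[0],'side drow',n2[1]-s2[1])
k=dict(x0=240,y0=135)
t=cr(327,72,.014,**k);e=t-o;print('tail corner',t,'jig x',e@x,'y',e@[-x[1],x[0],0])
for p in[(126,62,.02),(119,206,.02)]:
  e=cr(*p,**k)-o;print('stop',e@x,e@[-x[1],x[0],0])
```

```text
0 top dcol 0.27347785141341774 side drow 1.564912638848341
2 top dcol 0.9880746746363798 side drow 1.144440814120145
4 top dcol 1.7026910450385913 side drow 0.725150921619047
tail corner [ 0.57562447 -0.02235118  0.014     ] jig x -0.07878853738884091 y -0.0530267472758349
stop 0.06156376502635928 -0.05283124519635858
stop 0.06083345105971115 0.048606624702694085
```

View pics/c6.png

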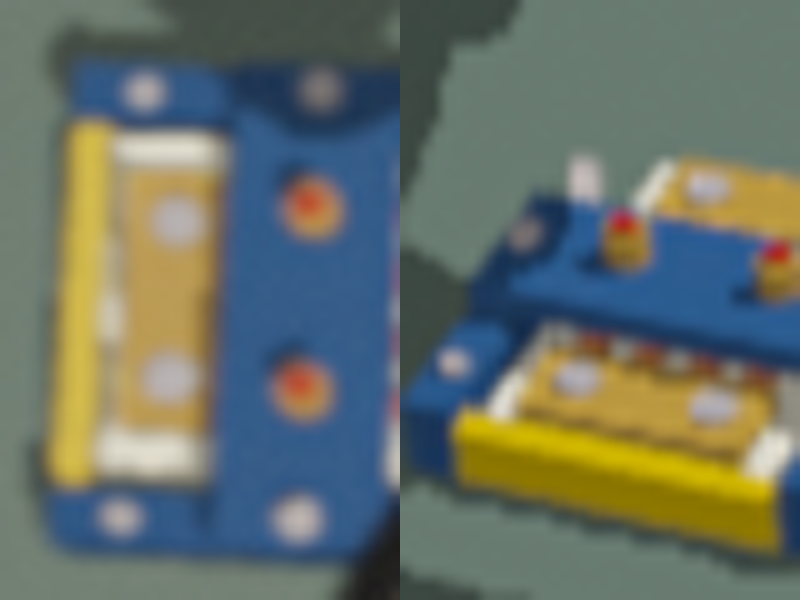

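Both cameras agree the shunt is home:
- **Top view:** the white edge, at 115 upper and 98 lower, meets the yellow edge at 110 and 96. That is about 0.3 px, which matches the zero-gap prediction.
- **Tail to stop:** 140.3 mm for a shunt 140 mm long.
- **Sides:** 130 and 483 are centred between the jig's edges at 60 and 552.
- **Side view:** no gap, and the shunt is flat.

Run:
```python
from h import *
a=cv2.imread('pics/side0.png').astype(int);b=cv2.imread('pics/side5.png').astype(int)
for n,(x0,y0,x1,y1) in dict(meter=(205,198,245,245),driver=(318,205,338,245),weight=(225,245,247,275)).items():
  print(n,np.abs(a-b)[y0:y1,x0:x1].mean())
print(robot.observe()['contact_force'],robot.hand_in())
```

```text
meter 10.313297872340426
driver 7.05875
weight 9.33838383838384
the job is handed in; nothing more can be done
[ 0.12485942  0.25235824 -0.64373434] None
```

The shunt is pushed home against the yellow stop, and I handed the job in after about 8 s of robot time, with no verdict reported. I chose the shunt on the mat, the farther of the two look-alikes, and pushed it flat from the tail with two half-closed fingertips. I then backed the fingers off along the bench before lifting them away.

**Last checks**
- **Stop:** the push stalled at about 25 N. The top view shows about 0.3 px between shunt and stop, tail to stop measures 140.3 mm for a 140 mm shunt, and the side view shows no gap.
- **Fit:** in the pictures the shunt is centred in the channel, straight and flat.
- **Robot:** it was clear of everything, with contact force near zero.

**Checks that disagreed or were unclear**
- **Side camera:** it put absolute positions 7–10 mm away from the top camera, so I relied on measurements relative to the jig.
- **Tail corner:** it measured 53 mm off the channel's middle where at most 51.5 mm is possible, which I put down to calibration error.
- **Meter, driver and weight:** the before-and-after image comparison gave differences of 7–10 grey levels. Noise and moved shadows could explain that, so it doesn't prove they stayed put. The meter and driver looked undisturbed in the later views, but the weight was out of frame in most of them. The arm was never steered near any of the three.
- **Tool drift:** the tool rose about 5 mm and tilted up to 1.7° while pushing. I corrected the height and most of the tilt.

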